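Date-stamp a tin through the guard windows

ROBOT

A 6-joint arm with a two-finger parallel gripper is mounted at the origin on a cart in front of the work surface, level with it; the furniture and walls round the work are solid. World frame = base frame: x ahead of the robot, y to its left, z up, the work surface at z = 0. Lengths are in mm, angles in rad, forces in N, time in s.
With the tool pointing down it reaches from about 275 to 1000 mm from the base axis. Payload 8.4 kg.
Tool frame: the origin (TCP) lies midway between the tips of the shut fingers; the grasp point (between the pads) lies 19 mm behind it; z points along the fingers, y is the direction in which the jaws open and shut (so a half turn about z gives the same grasp; the last joint's range is limited). The gripper opens to 85 mm and grips with 20 to 120 N. Pads are 22 mm wide; open, the fingers measure 114 mm over their backs; the gripper's body (76 mm by 85 mm) begins 54 mm behind the grasp point. The pads swing forward as they close: fully open they stand 13 mm farther back than shut.
Start: joints at [1.306, 0.353, 1.633, -0, 1.155, -0.002], TCP at [162.364, 603.544, 231.281] pointing down, gripper open.
Joint ranges: [-2.63, 2.63], [-0.92, 2.1], [0.06, 2.66], [-1.3, 4.44], [0, 2.69], [-3.02, 3.02]. Speed limits (rad/s): [2.22, 2.22, 2.79, 3.14, 3.14, 3.14].

INTERFACE

Orientations are given as [roll, pitch, yaw] about the fixed x, y, z axes, in that order (R = Rz(yaw) Ry(pitch) Rx(roll)).
In Python, from rig import r gives the robot as it stands. The module is installed in compiled form; this text tells all that it offers.
- The arm moves only by the tool drive_tool, never from a script. Its argument "moves" is a list of rows, each a list of 3 entries, a list of its own where there are three numbers: the closure, from 0 (fully open) to 1 (shut), then the shift along the tool's x, y, z in cm, then the turn about the tool's z in degrees. In form: [[claw, [dx, dy, dz], roll], ...]. A call has 1 to 12 rows; each row is the pose to reach, as a shift and turn from the pose measured when the call began, along the tool's axes at that moment; what a row does not reach only later rows make up. A row lasts 1/8 s, in which the tool goes at most 62.5 mm and 10.7 degrees, less where a joint would pass 70% of its speed; a pose out of reach is approached as far as the arm can. A call with a gripper value outside its range is refused whole. The fingers move at their own pace and stop on an object; "grip_force" is the grip in N (left out, the last holds). Time passes only in rows, so rows that repeat a pose let the fingers close. It gives the time, the measured TCP pose, the force and the opening at its end, in the units of the state.
- r.sense(): the state, without advancing time (a new reading comes with each control period).
- r.grab_frame(name): name is "side" or "top" or "wrist"; returns a dict with "color" (420x560x3 uint8, red, green, blue), "fx", "fy", "cx", "cy" (pixels), "D" ([k1, k2, p1, p2, k3] as OpenCV has them; the pictures are not rectified), "pose" (4x4, takes a point from camera to world coordinates); the wrist camera has in their place "hand_eye" (4x4, takes a point from camera to tool coordinates, whose origin is the TCP and whose axes are the flange's). Camera axes: x right, y up, looking along -z (the intrinsics and any distortion apply to the point x, -y, -z); pixel columns grow to the right and rows downward; lengths in mm; the calibration is good to about 2 mm. A picture is of the moment at which its call begins: read the wrist's pose just before it. There is no depth.
- r.sign_off(): hands the job in, once; it reports no verdict.
Trained networks look in the newest picture that a camera, given by its name, has taken for a name from the list of things; names that differ only in an ending like _2 or _b are one class to them, and where a whole thing is asked for, a point or a joint stands for the part that bears it (a point fixed in the world has none). Each returns a list of dicts, best first, with "score" (0 to 1); they miss things now and then, are a little off and sometimes report something else, mostly with a low value. They report only what shows in the picture. A call takes as long as a camera call.
- r.outline_of(thing, camera): "mask" (420x560 bool, what is visible of it) and "at" ([column, row] in pixels, amid what is visible of it).
- r.spot_point(thing, camera): "at" ([column, row] in pixels: a listed point, or the origin of a listed thing).
The state is a dict: "clock": time; "qpos": joint angles; "qvel": joint speeds; "joint_efforts": joint torques, N m; "eef_pos": TCP position; "tcp_rot": TCP orientation; "contact_force": force on the tool from outside, world axes, zero at the start; "wrist_torque": the same for the moment, N m; "opening": opening from 0.0 (shut) to 1.0 (fully open).
Only numpy, scipy, OpenCV 4.12 (cv2) and the standard library are available. Lean on these libraries where they do the work, as an engineer would, in place of code of your own. Each camera call takes 0.05 s, during which the arm holds its last target.

TASK

A tin stands ready in the small guarded date-stamping press. Reach down through the guard's windows with your fingertips and press first the blue clamp lever all the way down, which stays down by itself, then press the orange stamp lever all the way down and keep it down: finish while still holding the orange lever. Touch nothing of the press but the two levers, do not press the orange lever before the tin is clamped, lift nothing, and leave the tin and everything else on the table where it stands.

Things in the scene. Friction and masses are not known exactly. Their poses are not given: they have to be found in the camera images.
- press: Stamping press, fixed: dark base 210 x 240 x 12 mm (x -80 to 130 mm), white guard at its front, low dark bridge over the tin behind it (112 mm high, steel stem to 124 mm). Origin on the table, mid-width; x away from the robot, y left, z up; yaw up to 0.12 rad. Guard: level plate 100 to 105 mm above the table, x -77 to 22, y -115 to 115 mm, sides barred, two windows parted by a 30 mm bar.
- left_window (a point): Centre of the left (+y) guard window, in the guard's upper face, 105 mm above the table; axes as the press. The window is 65 mm (x) by 80 mm (y), open straight down; its centre lies 30 mm in front of the press's origin and 55 mm to the left.
- right_window (a point): Centre of the right (-y) guard window, likewise, 55 mm right of the origin. On the table round the press stand fixed clear-glass things: domed cake plates in front of it and tall lidded jars, up to 0.24 m high, to its right; cross them with the fingertips at 0.3 m or higher.
- blue_pad (a point): Middle of the top face of the blue square pad (32 x 36 mm, 14 mm thick) at the free end of the clamp lever. It lies under the middle of one of the windows (left or right, it changes), about 90 mm above the table when up, 15 mm below the guard's upper face. It moves with the lever, down by 22 mm at full travel.
- orange_pad (a point): Middle of the top face of the orange round pad (36 mm across, 14 mm thick) at the free end of the stamp lever, under the middle of the other window; heights and travel as for the blue pad.
- clamp_lever (a joint): Angle of the blue clamp lever: 0 up, 0.35 rad at its stop fully down. It pivots 65 mm behind (+x of) its pad, 80 mm above the table; the pad moves down 6.5 mm per 0.1 rad. Stiff by friction (about 3 N at the pad), it stays where it is left; starts between 0 and 0.06. It closes two rubber jaws on the tin.
- stamp_lever (a joint): Angle of the orange stamp lever: 0 up, 0.35 rad at its stop fully down, same pivot and length. Sprung: about 2 N at the pad to start and 8 N fully down; it springs up when let go. It lowers the stamp onto the tin.
- clamp_unit: The blue clamp lever with its aluminium bracket on the base plate; origin at the bracket's foot, 12 mm above the table, 65 mm behind (+x of) the pad.
- stamp_unit: The orange stamp lever with its bracket; origin likewise.
- tin: Loose round food tin with a red and blue picture label, 75 mm across, 58 mm high, standing on the base plate under the bridge; origin at the middle of its underside.
- jam: Jam jar, 62 mm across, 99 mm high, left of the press; origin at the middle of its underside.
- salt: Salt shaker, 44 mm across, 90 mm high, left of the press; origin under its middle.
- sign: Black price sign in a wooden foot, 22 x 62 x 58 mm, right of the press; origin under its middle.
- cake_fork: Small steel cake fork, 145 mm long, lying right of the press; origin under its middle.

How it is judged:
By the outcome, as a careful person would: the job done as asked, in the order asked, and still so for the second after the job is handed in, while the arm keeps its last pose, push and grip.
It also fails if it takes over 48 s, if anything falls off the work surface, if the arm or the gripper's body presses on something with over 40 N, if the wrist force passes 120 N, or if a joint passes its speed limit or range.

## Working session

There is one attempt and no reset: what is moved stays moved. The work goes in short steps, Python scripts to look and compute and a tool call to move; the robot and the scene stay as the last step left them, time stands still between calls to the robot, and variables do not carry over. Pictures are saved under pics/ and viewed, and the job is handed in when it is done.

Besides the shell and the picture viewer there is one more tool, called after "Call:" by a JSON object that holds its "op" and its "data", one argument or row to a line. drive_tool: Moves the arm, as the interface text tells. Its arguments: {"type":"object","properties":{"moves":{"type":"array"},"grip_force":{"type":"number"}},"required":["moves"]}

```bash
mkdir -p pics; cat > h.py <<'E'
import numpy as np, cv2
from rig import r
from scipy.spatial.transform import Rotation as R
def cam(n):
    s=r.sense(); f=r.grab_frame(n)
    if 'pose' in f: P=np.array(f['pose'])
    else:
        T=np.eye(4);T[:3,:3]=R.from_euler('xyz',s['tcp_rot']).as_matrix();T[:3,3]=s['eef_pos'];P=T@np.array(f['hand_eye'])
    K=np.array([[f['fx'],0,f['cx']],[0,f['fy'],f['cy']],[0,0,1.]])
    return f,P,K,np.array(f['D'],float)
def ray(c,px):
    f,P,K,D=c
    u=cv2.undistortPoints(np.array([[px]],float),K,D)[0,0]
    return P[:3,3],P[:3,:3]@np.array([u[0],-u[1],-1.])
def atz(c,px,z):
    o,d=ray(c,px); return o+d*(z-o[2])/d[2]
def proj(c,X):
    f,P,K,D=c
    p=(np.array(X,float).reshape(-1,3)-P[:3,3])@P[:3,:3]; p=p*[1,-1,-1]
    return cv2.projectPoints(p,np.zeros(3),np.zeros(3),K,D)[0][:,0]
def save(c,n): cv2.imwrite('pics/'+n+'.png',c[0]['color'][:,:,::-1])
E
python3 - <<'E'
from h import *
print(r.sense())
for n in['side','top','wrist']:
    c=cam(n);save(c,n+'0');print(n,c[1].round(2).tolist(),c[2][0,0])
    for t,z in[('left_window',105),('right_window',105),('blue_pad',90),('orange_pad',90),('press',0),('clamp_unit',12),('stamp_unit',12),('tin',12)]:
        for d in r.spot_point(t,n)[:2]: print(t,np.round(d['at'],1),round(d['score'],2),atz(c,d['at'],z).round(1))
E
```

```text
{'clock': 0.0, 'qpos': array([ 1.30556263e+00,  3.53652155e-01,  1.63414991e+00,  2.89593446e-05,
        1.15515451e+00, -2.37398840e-03]), 'qvel': array([-4.57258949e-04,  1.14831969e-03,  9.56315562e-04, -2.47826586e-04,
        7.99303580e-05, -7.93383068e-04]), 'joint_efforts': array([ 5.81016120e-04, -6.05258131e+01, -3.42063439e+01,  6.94703772e-05,
        9.51899390e-03,  7.01110253e-05]), 'eef_pos': array([162.25419754, 603.08457025, 230.55241141]), 'tcp_rot': array([-3.14022880e+00, -2.97155452e-05,  2.87872121e+00]), 'contact_force': array([ 0.62131198,  1.06918904, -0.24770061]), 'wrist_torque': array([-0.01337416, -0.01014565,  0.06000379]), 'opening': 1.00015341512162}
side [[-0.85, -0.37, 0.38, 1089.12], [0.53, -0.56, 0.64, 751.46], [-0.02, 0.74, 0.67, 938.73], [0.0, 0.0, 0.0, 1.0]] 444.06628101569993
left_window [324.4 246.6] 0.88 [602.9 149.2 105. ]
right_window [307.5 222.9] 0.75 [590.1  54.9 105. ]
blue_pad [323.8 255.1] 0.65 [612.6 161.2  90. ]
orange_pad [304.4 224.2] 0.52 [591.1  42.   90. ]
press [306.2 263.1] 0.62 [620.   96.2   0. ]
clamp_unit [301.  279.1] 
[... 213 characters left out ...]
0.02, -25.96], [0.02, 0.06, 1.0, 1222.16], [0.0, 0.0, 0.0, 1.0]] 459.3352744343466
left_window [195.2 215.1] 0.94 [610.5 162.3 105. ]
right_window [237.5 224.3] 0.67 [591.3  58.2 105. ]
blue_pad [199.5 219.6] 0.58 [600.2 153.7  90. ]
orange_pad [238.6 222.7] 0.63 [595.6  56.8  90. ]
press [222.9 208.6] 0.62 [634.  106.5   0. ]
press [196.5 219.7] 0.23 [602.2 176.    0. ]
clamp_unit [202.1 199.7] 0.9 [655.2 161.2  12. ]
stamp_unit [246.7 200.9] 0.84 [655.6  43.1  12. ]
stamp_unit [415.2 241.8] 0.16 [ 560.  -409.7   12. ]
tin [229.4 177. ] 0.59 [717.7  91.2  12. ]
wrist [[0.26, -0.91, -0.31, 82.44], [0.97, 0.25, 0.08, 624.47], [0.0, -0.33, 0.95, 373.66], [0.0, 0.0, 0.0, 1.0]] 318.2554613522882
```

```bash
python3 - <<'E'
import cv2
a=cv2.imread('pics/top0.png')[120:300,130:330];cv2.imwrite('pics/topc.png',cv2.resize(a,None,fx=4,fy=4)[:600,:800] if 0 else cv2.resize(a,(660,594),interpolation=cv2.INTER_CUBIC))
a=cv2.imread('pics/side0.png')[160:340,200:400];cv2.imwrite('pics/sidec.png',cv2.resize(a,(660,594),interpolation=cv2.INTER_CUBIC))
E
```

```text
(no output)
```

View pics/top0.png

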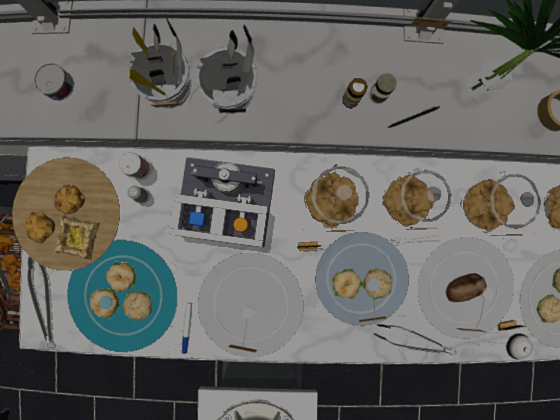

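View pics/side0.png

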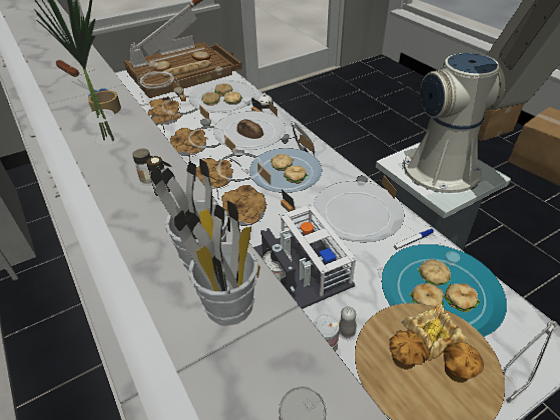

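```bash
ls pics
```

```text
side0.png
sidec.png
top0.png
topc.png
wrist0.png
```

View pics/topc.png

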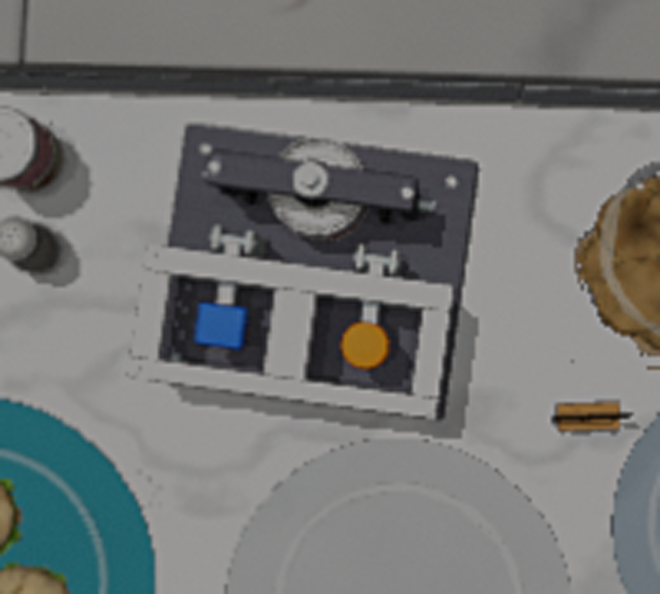

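View pics/sidec.png

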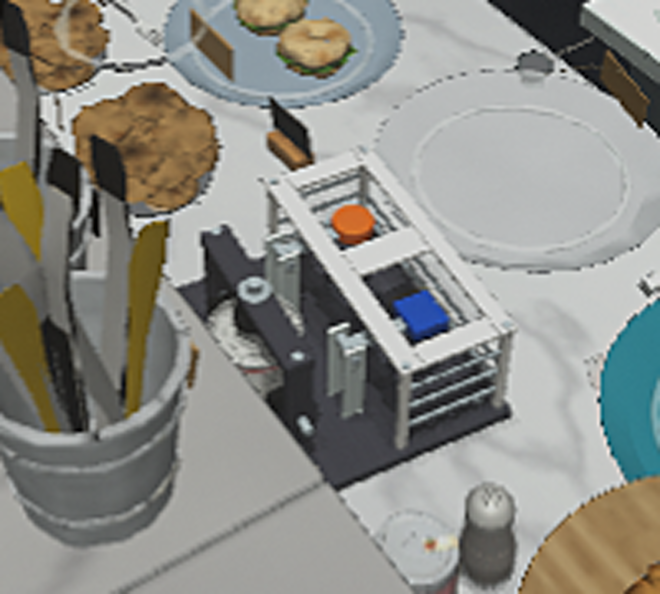

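```bash
python3 - <<'E'
from h import *
T=cam('top');S=cam('side')
def tri(a,b):
    o1,d1=ray(T,a);o2,d2=ray(S,b)
    A=np.stack([d1,-d2],1);t=np.linalg.lstsq(A,o2-o1,rcond=None)[0]
    p,q=o1+t[0]*d1,o2+t[1]*d2
    return ((p+q)/2).round(1),np.linalg.norm(p-q).round(1)
def cen(c,lo,hi,box):
    h=cv2.cvtColor(c[0]['color'],cv2.COLOR_RGB2HSV);m=cv2.inRange(h,lo,hi);k=np.zeros_like(m);k[box[1]:box[3],box[0]:box[2]]=1;m=m*k
    y,x=np.nonzero(m);return np.array([x.mean(),y.mean()]),len(x)
for nm,lo,hi in[('blue',(105,150,60),(125,255,255)),('or',(8,180,100),(22,255,255))]:
    a,na=cen(T,lo,hi,(180,195,260,235));b,nb=cen(S,lo,hi,(285,210,345,275))
    print(nm,a,na,atz(T,a,88),b,nb,tri(a,b))
# base back corners
for p in [(186.7,158),(274.5,168.5)]: print('base',atz(T,p,12).round(1))
for p in [(362,180)]:
  pass
print('plate',atz(T,(250,303),5),atz(T,(303,303),5),atz(S,(358,210),5),'knob tri',tri((249,314),(362,180)))
# hypothetical press overlay
import itertools
for dz in(0,): pass
a=S[0]['color'][90:270,270:450,::-1];cv2.imwrite('pics/sd.png',cv2.resize(a,(600,600),interpolation=cv2.INTER_CUBIC))
a=T[0]['color'][230:380,170:330,::-1];cv2.imwrite('pics/td.png',cv2.resize(a,(640,600),interpolation=cv2.INTER_CUBIC))
E
```

```text
blue [196.36125654 218.28795812] 191 [603.2938705  161.91453476  88.        ] [327.32258065 254.87096774] 155 (array([602.9, 162.5,  86.2]), np.float64(1.0))
or [240.19745223 224.25477707] 157 [591.94233883  52.85487092  88.        ] [306.58035714 227.50892857] 112 (array([591.7,  53.1,  86.9]), np.float64(0.6))
base [765.4 207.3  12. ]
base [744.1 -27.7  12. ]
plate [386.82276986  26.19010305   5.        ] [ 390.61416675 -113.58352377    5.        ] [367.35787773   8.87232028   5.        ] knob tri (array([380.6,  22.2, 138.2]), np.float64(0.4))
```

View pics/sd.png

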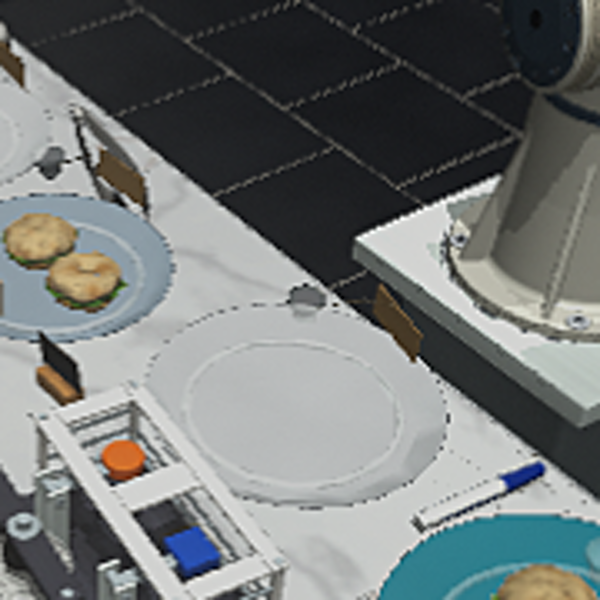

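View pics/td.png

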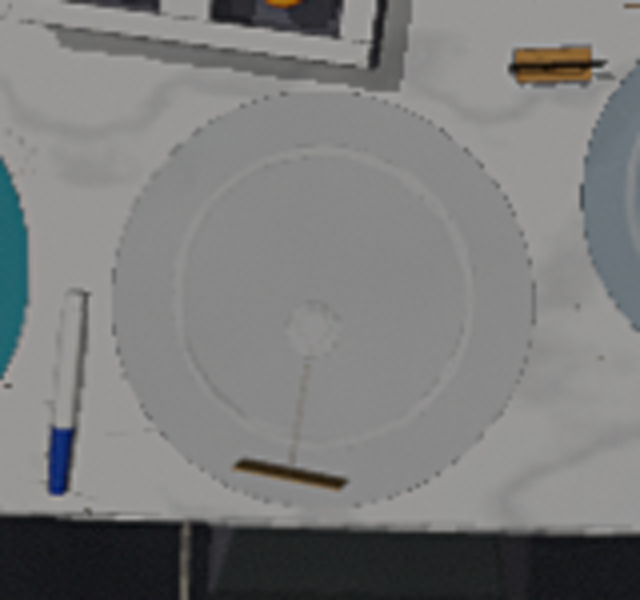

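The blue pad is under the left window at about (602,162). The orange pad is under the right window at about (591,53). Press yaw is about -0.1. The front glass dome is about 140 mm high and centred near x 385, so it clears the hand. I'll shut the fingers, lift and turn, then cross high.

Call:
{"op": "drive_tool", "data": {
  "moves": [
    [1,[0,0,-6],-5],
    [1,[0,0,-11],-9.3],
    [1,[0,0,-11],-9.3],
    [1,[-5.4,-3.1,-11],-9.3],
    [1,[-10.8,-6.2,-11],-9.3],
    [1,[-16.2,-9.4,-11],-9.3],
    [1,[-21.6,-12.5,-11],-9.3],
    [1,[-27,-15.6,-11],-9.3],
    [1,[-32.4,-18.7,-11],-9.3],
    [1,[-37.8,-21.8,-11],-9.3],
    [1,[-43.2,-25,-11],-9.3],
    [1,[-48.6,-28.1,-11],-9.3]
  ],
  "grip_force": 40
}}

```text
clock: 2.95
eef_pos: [559.5, 204.1, 340.3]
tcp_rot: [-3.141, -0.001, 3.04]
contact_force: [0.6, 0.2, 0.7]
opening: 0.001
```

Call:
{"op": "drive_tool", "data": {
  "moves": [
    [1,[-4.7,-3.7,0],0],
    [1,[-4.7,-3.7,8],0],
    [1,[-4.7,-3.7,12],0],
    [1,[-4.7,-3.7,12],0]
  ]
}}

```text
clock: 3.45
eef_pos: [598.9, 161.4, 215.1]
tcp_rot: [-3.138, -0.011, 3.04]
contact_force: [0.2, 0.5, 0.3]
opening: -0.003
```

```bash
python3 - <<'E'
from h import *
s=r.sense();print(s['eef_pos'],s['tcp_rot'],s['contact_force'],s['clock'])
for n in['wrist','side']:
    c=cam(n);save(c,n+'1')
    for t,z in[('left_window',105),('right_window',105),('blue_pad',89),('orange_pad',90)]:
        for d in r.spot_point(t,n)[:1]: print(n,t,np.round(d['at'],1),round(d['score'],2),atz(c,d['at'],z).round(1))
E
```

```text
[598.88274324 161.37143912 215.08420558] [-3.13765754 -0.01059337  3.03952887] [0.16056385 0.49212796 0.25458882] 3.45
wrist left_window [294.4 212.7] 0.85 [605.4 163.7 105. ]
wrist right_window [158.7 212.2] 0.89 [593.5  50.2 105. ]
wrist blue_pad [295.6 209.1] 0.87 [607.7 164.7  89. ]
wrist orange_pad [164.8 206.5] 0.79 [593.3  49.7  90. ]
side left_window [328.  246.9] 0.88 [595.8 155.  105. ]
side right_window [307.8 219.1] 0.73 [581.1  43.2 105. ]
side blue_pad [326.1 254.6] 0.68 [606.1 162.3  89. ]
side orange_pad [305.8 223.9] 0.54 [587.2  43.1  90. ]
```

View pics/wrist1.png

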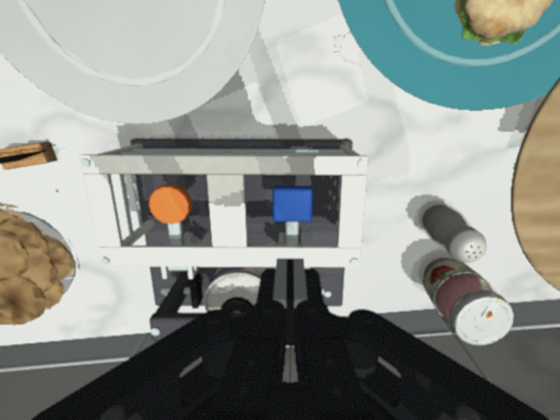

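View pics/side1.png

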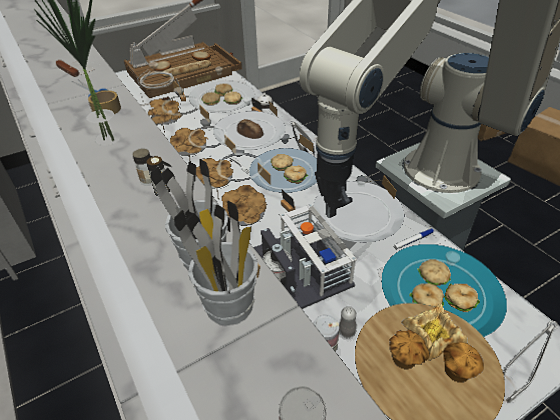

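The picture shows blue at (293,204) and orange at (170,205), each centred in its window. The yaw is aligned and the sides are clear. Next I'll descend to just above the blue pad.

Call:
{"op": "drive_tool", "data": {
  "moves": [
    [1,[-0.5,0.1,0],0],
    [1,[-0.5,0.1,4],0],
    [1,[-0.5,0.1,8],0],
    [1,[-0.5,0.1,10.5],0],
    [1,[-0.5,0.1,11],0],
    [1,[-0.5,0.1,11],0]
  ]
}}

```text
clock: 4.7
eef_pos: [608.4, 163.4, 111.8]
tcp_rot: [3.141, 0.001, 3.041]
contact_force: [-0.5, 0.3, 0.8]
opening: 0.002
```

```bash
python3 - <<'E'
from h import *
s=r.sense();print(s['eef_pos'],s['tcp_rot'],s['contact_force'],s['clock'])
c=cam('side');a=c[0]['color'][160:300,240:400,::-1];cv2.imwrite('pics/s2.png',cv2.resize(a,(685,600),interpolation=cv2.INTER_CUBIC))
c=cam('wrist');save(c,'wrist2')
E
```

```text
[608.38547939 163.37745861 111.77177396] [3.14119464e+00 8.98505066e-04 3.04053890e+00] [-0.45958696  0.28996993  0.84877757] 4.7
```

View pics/s2.png

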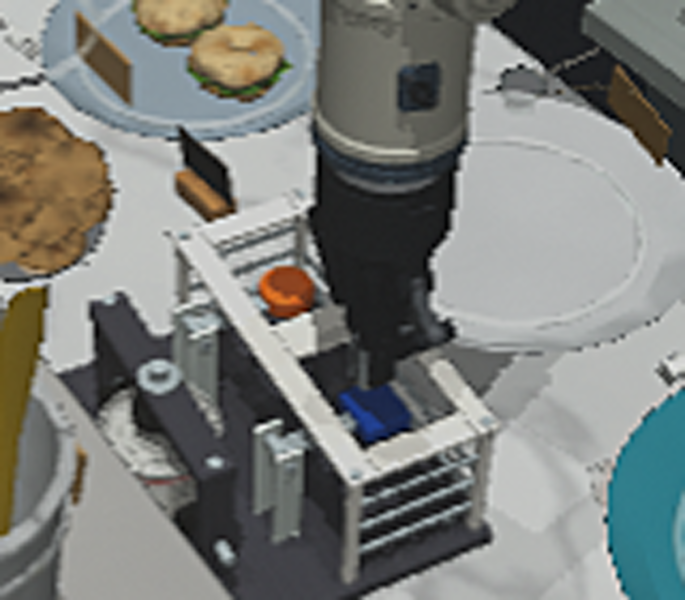

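View pics/wrist2.png

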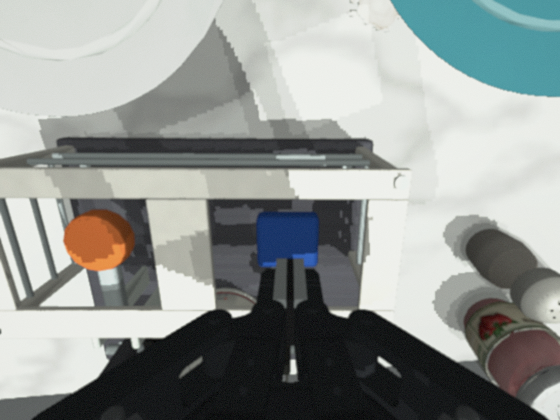

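```bash
python3 - <<'E'
from h import *
s=r.sense();print(s['eef_pos'])
c=cam('wrist')
for p in[(258,214),(318,214),(257,262),(319,262)]: print(p,atz(c,p,89).round(1))
for p in[(213,199),(363,199),(211,309),(358,309)]: print('win',p,atz(c,p,105).round(1))
print(proj(c,s['eef_pos']))
E
```

```text
[608.84003075 163.5135385  112.63486158]
(258, 214) [584.5 147.7  89. ]
(318, 214) [587.9 180.8  89. ]
(257, 262) [614.1 143.2  89. ]
(319, 262) [617.7 179.2  89. ]
win (213, 199) [568.8 129.  105. ]
win (363, 199) [576.3 202.5 105. ]
win (211, 309) [632.1 116.4 105. ]
win (358, 309) [640.5 198.  105. ]
[[290.94624367 271.86685965]]
```

Call:
{"op": "drive_tool", "data": {
  "moves": [
    [1,[0.6,-0.1,0],0],
    [1,[0.6,-0.1,1],0],
    [1,[0.6,-0.1,2],0],
    [1,[0.6,-0.1,2.5],0],
    [1,[0.6,-0.1,3],0],
    [1,[0.6,-0.1,3],0]
  ]
}}

```text
clock: 5.6
eef_pos: [602.7, 163.1, 82.1]
tcp_rot: [3.141, 0.002, 3.041]
contact_force: [-0.1, 0.7, 0.6]
opening: -0.003
```

```bash
python3 - <<'E'
from h import *
s=r.sense();print(s['eef_pos'],s['contact_force'],s['wrist_torque'])
c=cam('side');a=c[0]['color'][160:300,240:400,::-1];cv2.imwrite('pics/s3.png',cv2.resize(a,(685,600),interpolation=cv2.INTER_CUBIC))
c=cam('wrist');save(c,'wrist3')
E
```

```text
[602.74913824 163.09454983  82.14187019] [-0.08438731  0.65943672  0.56942742] [-0.04011795  0.02212851 -0.0203375 ]
```

View pics/s3.png

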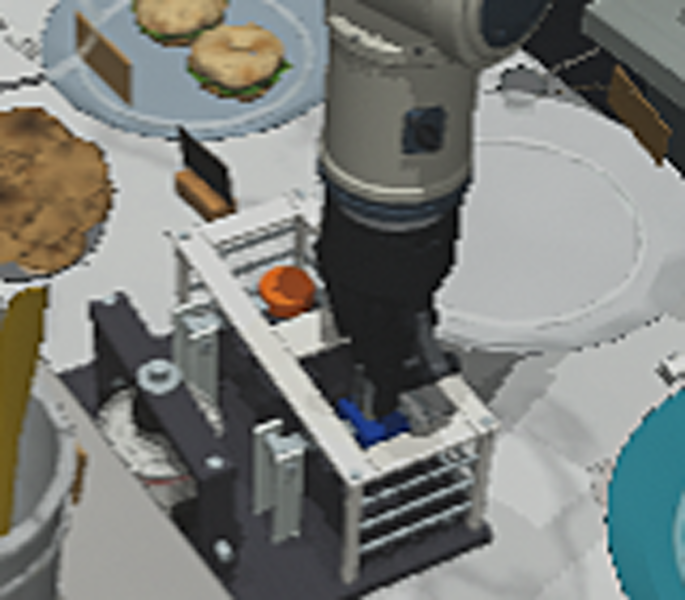

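View pics/wrist3.png

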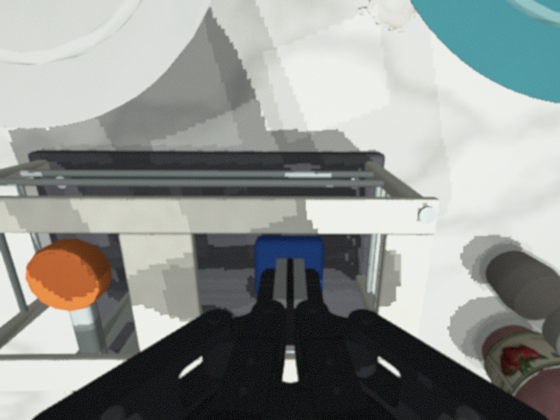

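The fingertips are centred on the blue pad with clearance all round. Next I'll press it down.

Call:
{"op": "drive_tool", "data": {
  "moves": [
    [1,[0,0,0.5],0],
    [1,[0,0,1],0],
    [1,[0,0,1.3],0],
    [1,[0,0,1.3],0]
  ]
}}

```text
clock: 6.2
eef_pos: [604.2, 163.3, 70.0]
tcp_rot: [3.14, 0.005, 3.041]
contact_force: [0.9, -1.6, 3.6]
opening: -0.0
```

Call:
{"op": "drive_tool", "data": {
  "moves": [
    [1,[0.1,0,0.3],0],
    [1,[0.1,0,0.5],0],
    [1,[0.1,0,0.6],0],
    [1,[0.1,0,0.6],0]
  ]
}}

```text
clock: 6.7
eef_pos: [604.6, 163.5, 68.6]
tcp_rot: [3.139, 0.008, 3.041]
contact_force: [-12.0, -4.8, 45.0]
opening: 0.002
```

It hits a firm stop at z 68.6, which matches full travel (about 68). I'll back off and check.

Call:
{"op": "drive_tool", "data": {
  "moves": [
    [1,[-0.1,0,-1],0],
    [1,[-0.1,0,-4],0],
    [1,[-0.1,0,-9],0],
    [1,[-0.1,0,-14],0],
    [1,[-0.1,0,-14],0]
  ]
}}

```text
clock: 7.32
eef_pos: [606.7, 163.8, 212.6]
tcp_rot: [3.137, 0.014, 3.041]
contact_force: [-0.5, 0.3, -0.8]
opening: 0.001
```

```bash
python3 - <<'E'
from h import *
s=r.sense();print(s['eef_pos'],s['tcp_rot'],s['contact_force'],s['clock'])
c=cam('side');a=c[0]['color'][160:300,240:400,::-1];cv2.imwrite('pics/s4.png',cv2.resize(a,(685,600),interpolation=cv2.INTER_CUBIC))
c=cam('wrist');save(c,'wrist4')
h=cv2.cvtColor(c[0]['color'],cv2.COLOR_RGB2HSV)
for lo,hi,z in[((105,150,60),(125,255,255),67),((5,180,100),(22,255,255),90)]:
    m=cv2.inRange(h,lo,hi);n,l,st,ce=cv2.connectedComponentsWithStats(m);i=1+st[1:,4].argmax();print(st[i],ce[i],atz(c,ce[i],z))
    x,y,w,hh=st[i][:4]; 
    for zz in(68,89): print(zz,np.linalg.norm(atz(c,(x,ce[i][1]),zz)-atz(c,(x+w,ce[i][1]),zz)))
for t in('left_window','right_window'):
    d=r.spot_point(t,'wrist')[0];print(t,atz(c,d['at'],105))
E
```

```text
[606.72168386 163.81600822 212.61115335] [3.13671847 0.01448248 3.0406377 ] [-0.5260458   0.29077715 -0.76772417] 7.325
[ 269  175   39   35 1268] [288.1884858  191.64747634] [605.1070701  161.99240629  67.        ]
68 36.17790273227785
89 33.4983413550144
[151 177  33  34 121] [172.53719008 188.52066116] [585.60673563  65.18608493  90.        ]
68 30.2405096841614
89 28.000708710122538
left_window [604.50441922 160.76179422 105.        ]
right_window [594.05595897  52.76147329 105.        ]
```

View pics/s4.png

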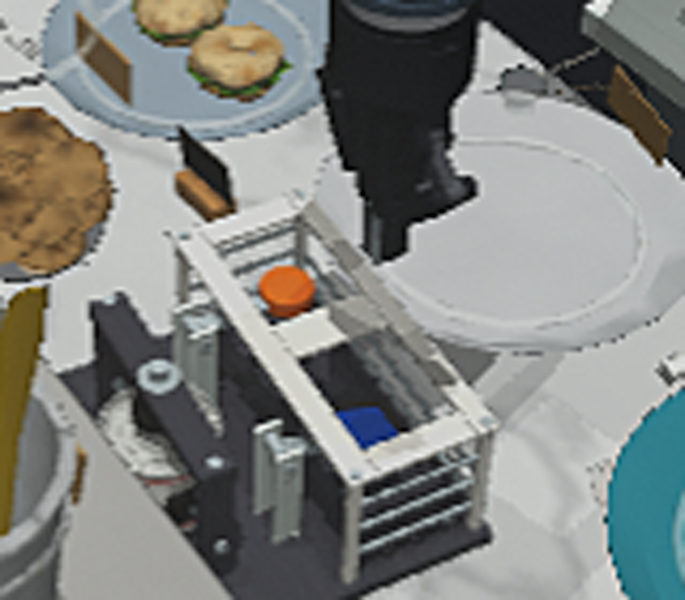

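View pics/wrist4.png

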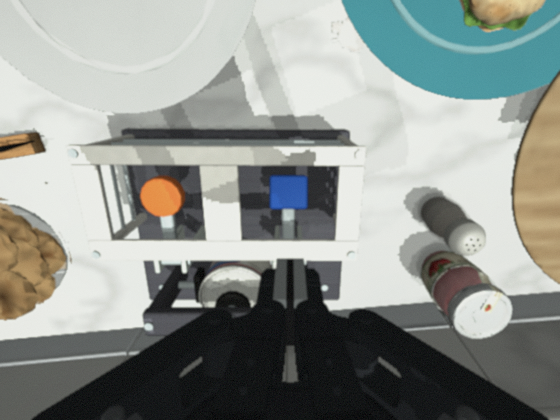

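Blue stays down: its width at z 68 comes to 36 mm, as it should. I'll move over the orange pad.

Call:
{"op": "drive_tool", "data": {
  "moves": [
    [1,[0.3,-4,0],0],
    [1,[0.3,-8,0],0],
    [1,[0.3,-11.2,0],0],
    [1,[0.3,-11.2,0],0],
    [1,[0.3,-11.2,5],0],
    [1,[0.3,-11.2,9],0],
    [1,[0.3,-11.2,9.8],0],
    [1,[0.3,-11.2,9.8],0]
  ]
}}

```text
clock: 8.52
eef_pos: [589.7, 52.5, 108.5]
tcp_rot: [3.14, 0.004, 3.041]
contact_force: [0.1, 0.6, 0.1]
opening: 0.002
```

```bash
python3 - <<'E'
from h import *
s=r.sense();print(s['eef_pos'],s['tcp_rot'],s['contact_force'],s['clock'])
c=cam('wrist');save(c,'wrist5')
for t,z in(('right_window',105),('orange_pad',90)):
    for d in r.spot_point(t,'wrist')[:1]:print(t,d['at'],d['score'],atz(c,d['at'],z))
c=cam('side');a=c[0]['color'][160:300,240:400,::-1];cv2.imwrite('pics/s5.png',cv2.resize(a,(685,600),interpolation=cv2.INTER_CUBIC))
E
```

```text
[589.72111492  52.45405379 108.49825019] [3.14020104 0.00442579 3.04108482] [0.13282161 0.64634464 0.06444415] 8.525
orange_pad [290.1, 258.6] 0.82 [592.01310331  51.85108524  90.        ]
```

View pics/wrist5.png

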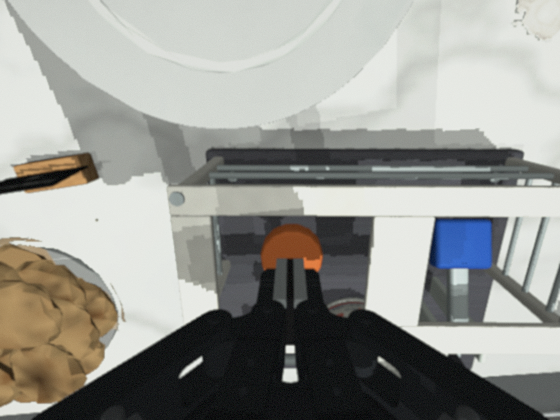

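View pics/s5.png

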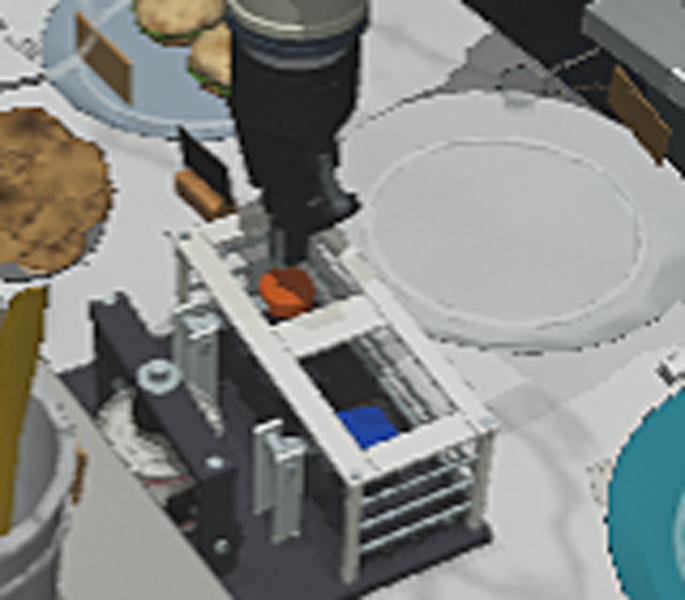

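The fingertips are over the middle of the orange pad in the right window, and blue is still down. Pressing orange.

Call:
{"op": "drive_tool", "data": {
  "moves": [
    [1,[-0.1,0,0.8],0],
    [1,[-0.1,0,1.6],0],
    [1,[-0.1,0,2.2],0],
    [1,[-0.1,0,2.8],0],
    [1,[-0.1,0,3.3],0],
    [1,[-0.1,0,3.7],0],
    [1,[-0.1,0,3.7],0],
    [1,[-0.1,0,3.7],0]
  ]
}}

```text
clock: 9.72
eef_pos: [591.5, 52.0, 73.2]
tcp_rot: [3.14, 0.007, 3.041]
contact_force: [-5.2, 1.5, 6.7]
opening: 0.002
```

Call:
{"op": "drive_tool", "data": {
  "moves": [
    [1,[0,0,0.3],0],
    [1,[0,0,0.5],0],
    [1,[0,0,0.5],0],
    [1,[0,0,0.5],0]
  ]
}}

```text
clock: 10.22
eef_pos: [592.0, 52.0, 69.2]
tcp_rot: [3.14, 0.008, 3.041]
contact_force: [-4.7, -0.5, 15.3]
opening: -0.003
```

Call:
{"op": "drive_tool", "data": {
  "moves": [
    [1,[0,0,0.1],0],
    [1,[0,0,0.2],0],
    [1,[0,0,0.2],0],
    [1,[0,0,0.2],0]
  ]
}}

```text
clock: 10.72
eef_pos: [592.1, 52.0, 68.9]
tcp_rot: [3.14, 0.008, 3.041]
contact_force: [-9.5, -0.2, 22.9]
opening: -0.001
```

```bash
python3 - <<'E'
from h import *
c=cam('wrist');save(c,'wrist6')
c=cam('side');a=c[0]['color'][160:300,240:400,::-1];cv2.imwrite('pics/s6.png',cv2.resize(a,(685,600),interpolation=cv2.INTER_CUBIC))
s=r.sense();print(s['eef_pos'],s['tcp_rot'],s['contact_force'],s['clock'])
E
```

```text
[592.09648777  52.00886554  68.85217125] [3.13972378 0.00805606 3.0407672 ] [-9.69149267 -0.18543116 23.2897705 ] 10.825
```

View pics/wrist6.png

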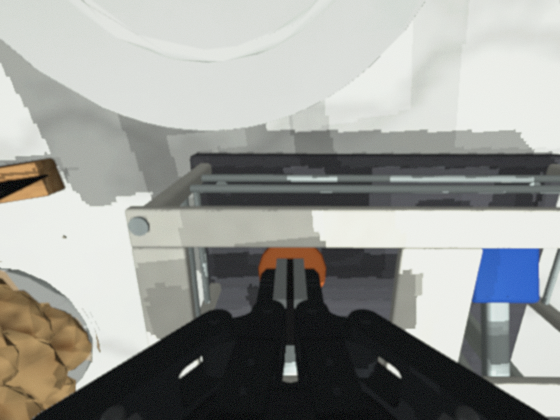

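View pics/s6.png

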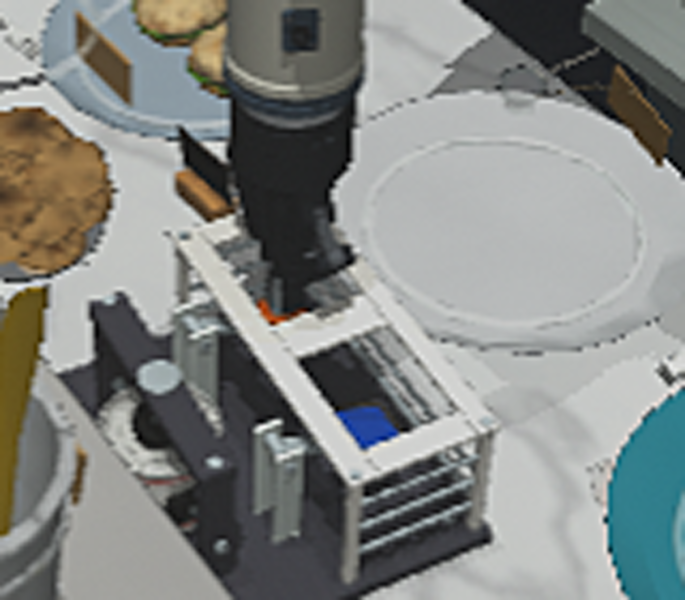

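Orange is at its stop: z 68.9 with 23 N and no further travel. In the side picture the stamp's stem has gone down onto the tin and blue is still down. Handing in.

```bash
python3 -c "
from rig import r
print(r.sign_off()); s=r.sense(); print(s['eef_pos'],s['contact_force'])"
```

```text
the job is handed in; nothing more can be done
None
the job is handed in; nothing more can be done
```

I pressed the blue clamp lever to its stop through the left window, then the orange stamp lever to its stop through the right one. The job was handed in at about 10.8 s with the orange lever still held down.

- **Blue lever:** it met a firm stop at fingertip height 68.6 mm (about 68 mm expected). It stayed down in every picture after I let go. The push at the stop briefly reached 45 N through the fingertips. That is over the 40 N set for the arm and gripper body, but it was on the tips only, and I saw no contact elsewhere.
- **Orange lever:** it is held at 68.9 mm with about 23 N of upward force, well above the 8 N spring. In the last side picture the stamp's stem is lowered.
- **Surroundings:** the fingers stayed clear of both window edges in the pictures, and nothing else looked displaced. I did not measure the position of the tin or the loose items at the end. At the last look before pressing orange, the network found the orange pad but not the right window. I relied on the earlier window fix and the picture there.

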